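# Load the curing box, shut it, select the programme and start it

### The job

Take the stemmed goblet off the build plate and set it down, upright, in the middle of the round turntable inside the open curing box (do not let it drop), then shut the lid fully. Next turn the selector knob until its pointer clicks in at the mark with three dots, let go of it, and only then push the start button below it right in and release it. Leave the small pot, the scraper and the tin where they are.

Things in the scene. Friction and masses are not known exactly. Their poses are not given: they have to be found in the camera images.
- goblet: Orange printed goblet, standing on the build plate, 85 mm tall, about 60 g. Round foot 46 mm across, thin stem 12 mm across, and from 50 to 85 mm above its foot a straight-sided cup 52 mm in outside diameter, open at the top (the place to grip it). Origin: centre of the underside of the foot; z up along its axis.
- plate: Dark flat square build plate, 200 x 200 x 8 mm, fixed on the table; the goblet and the pot stand on it. Origin: centre of its underside.
- machine: White curing box, fixed. Origin: on the table under the centre of its chamber; x away from its front, y left, z up. Chamber: open-topped, 200 (x) x 200 (y) x 120 mm high outside, walls and floor 8 mm. Joined to its right side is a console 180 mm deep, 150 mm wide, centred 175 mm right (-y) of the origin, with a sloping grey panel 15 mm high in front, 130 mm high behind.
- panel (a point): Point on the face of the sloping panel at the selector's axis. x: straight up the slope (35 degrees to the table, rising away from the front); y: left; z: out of the panel, 35 degrees from vertical towards the front. The panel is 200 mm along the slope; the selector stands 130 mm up from its lower edge, the start button 43 mm up, both on its centre line.
- three_dots (a point): Middle of the row of three white dots on the panel, the wanted position, 47 mm from the selector's axis. Rows of one, two, three and four dots (each 6 mm) run outward from 38 mm off the axis, at 54 and 18 degrees left and 18 and 54 degrees right of straight up the slope. Axes as panel.
- turntable (a point): Centre of the top face of the fixed steel disc (turntable) in the chamber, 100 mm across, its top 16 mm above the table and 104 mm below the chamber's rim, 12 mm in front of the chamber's centre. z up, x and y as machine.
- lid (a joint): Lid angle in rad: 0 shut, flat on the chamber's rim; grows as it opens upward (about 1.5 is upright; stop at 1.85). A stiff hinge (about 0.22 N m of friction) holds it wherever it is left.
- lid_hinge (a point): Middle of the lid's hinge line, at the top of the chamber's far wall, 100 mm behind the chamber's centre and 120 mm above the table; fixed; axes as machine, the hinge line runs along y.
- lid_edge (a point): Middle of the lid's free edge on its outer (upper) face; moves with the lid: x towards the hinge, z out of the outer face. The lid is a flat white plate with an amber window, 200 mm wide, 212 mm from hinge to free edge, 10 mm thick; shut, its underside lies on the rim and it overhangs the front wall by 12 mm.
- selector (a joint): Selector angle in rad, growing clockwise as seen facing the panel. It has four detents at 0 (one dot), 0.628 (two dots), 1.257 (three dots) and 1.885 (four dots), and springs into the nearest one when let go; the peak torque to cross between detents is about 0.09 N m. Stops lie 0.12 rad beyond the first and last.
- selector_grip (a point): Point on the selector's axis at the height to grip it, 36 mm out from the panel. z: out of the panel; x: the way the pointer points; turns with the knob. Black knob: a disc 52 mm across with a bar grip on it 42 mm long (x) and 14 mm wide (y), whose top is 6 mm beyond this point and whose sides reach 24 mm back from it. A white line marks the pointing end.
- start (a joint): Travel of the start button in m: 0 is out, 0.006 fully pressed; a spring returns it; about 5 N presses it fully.
- start_top (a point): Centre of the top face of the start button, a round grey push button 28 mm across in a dark housing on the panel, below the selector. z: out of the panel.
- pot: Bystander: small orange printed pot without a stem, 54 mm across at the rim, 40 mm tall, standing on the build plate about 110 mm from the goblet. Origin: centre of its underside.
- tin: Bystander: small closed steel tin, 56 mm across, 50 mm tall, standing on the table in front of the build plate (on the robot's side). Origin: centre of its underside.
- scraper: Bystander: scraper with a flat blade and a wooden handle, 160 mm long, lying on the table behind the build plate. Origin: near its middle, on the table; x along its length.

How it is judged:
By the outcome, as a careful person would: the job done as asked, in the order asked, and still so for the second after the job is handed in, with the robot touching nothing.
It also fails if it takes over 69 s, if anything falls off the work surface, if the arm or the gripper's body presses on something with over 40 N, if the wrist force passes 120 N, or if a joint passes its speed limit or range.

### The arm

A 7-joint arm with a two-finger parallel gripper is mounted at the origin on the work surface. World frame = base frame: x ahead of the robot, y to its left, z up, the work surface at z = 0. Lengths are in m, angles in degrees, forces in N, time in s.
With the tool pointing down it reaches from about 0.35 to 0.9 m from the base axis. Payload 19.9 kg.
Tool frame: the origin (TCP) lies on the front face of the gripper's body, between the roots of the fingers; the fingertips stand 97 mm ahead of it and the grasp point (between the pads) lies 78 mm ahead of it (r.tcp_to_grasp is the distance from the TCP to the grasp point, in m); z points along the fingers, y is the line along which they close (so a half turn about z gives the same grasp; the last joint's range is limited). The gripper opens to 94 mm and grips with 3 to 60 N. Pads are 16 mm wide; open, the fingers measure 119 mm over their backs; the gripper's body (75 mm by 177 mm) begins 78 mm behind the grasp point.
Start: joints at [60.648, 23.915, -0.59, 92.452, 0.269, 63.638, -3.037], TCP at [0.283, -0.557, 0.303] pointing down, gripper open.
Joint ranges: [-161.28, 161.28], [-22.2, 115.67], [-73.04, 71.86], [3.21, 147.25], [-68.34, 248.33], [10.77, 114.83], [-161.83, 161.83]. Speed limits (degrees/s): [108.29, 108.29, 136.94, 136.94, 172.46, 172.46, 172.46].

### API

Orientations are given as a 3x3 rotation matrix whose columns are the frame's x, y, z axes.
In Python, from rig import r, eoat, kin, get_image, spotter gives the robot as it stands. Calls block until the motion is done:
- r.move_pose(position, orientation): joint-space move of the TCP to a pose.
- r.servo_line(position, v=0.15, ori=None): straight line of the TCP; ori=None keeps the orientation; v is the mean speed in m/s.
- r.goto_joints(angles): joint-space move.
- eoat.ungrasp() and eoat.grasp(strength=None): open the fingers fully, or close them until they stop; strength is the grip in N (None keeps the last).
- r.hold(seconds).
- kin.inverse_kinematics(position, orientation): joint angles nearest the present ones, or None.
- r.read_state(): the state.
- get_image(name): name is "side" or "top" or "wrist"; returns a dict with "img" (384x512x3 uint8, red, green, blue), "K" (3x3 intrinsics, pixels), "position" and "rotation" of the camera in the world; the wrist camera has in their place "hand_eye" (4x4, takes a point from camera to tool coordinates, whose origin is the TCP and whose axes are the flange's). Camera axes: x right, y up, looking along -z (the intrinsics and any distortion apply to the point x, -y, -z); pixel columns grow to the right and rows downward; lengths in m; the calibration is good to about 2 mm. A picture is of the moment at which its call begins: read the wrist's pose just before it. There is no depth.
A pose or a line that the arm cannot do raises r.MotionError and nothing moves.
- r.sign_off(): hands the job in; it is judged then, once.
Trained networks look in a picture, given as the dict that the camera call returned (one of the last four; its "shot" number tells which), for a name from the list of things; names that differ only in an ending like _2 or _b are one class to them, and where a whole thing is asked for, a point or a joint stands for the part that bears it (a point fixed in the world has none). Each returns a list of dicts, best first, with "score" (0 to 1); they miss things now and then, are a little off and sometimes report something else, mostly with a low value. They report only what shows in the picture. A call takes as long as a camera call.
- spotter.recognise(picture, name): "bbox" ([centre column, centre row, width, height] in pixels, round what is visible of it).
The state is a dict: "clock": time; "joint_positions": joint angles; "dq": joint speeds; "joint_torque": joint torques, N m; "ee_pos": TCP position; "tcp_rot": TCP orientation; "contact_force": force on the tool from outside, world axes, zero at the start; "wrist_torque": the same for the moment, N m; "gripper_width": finger opening in m; "grasp_force": force on a finger pad.
Only numpy, scipy, OpenCV 4.12 (cv2) and the standard library are available. Lean on these libraries where they do the work, as an engineer would, in place of code of your own. Each camera call takes 0.05 s, during which the arm holds its last target. There are 200 camera calls.

## Working session

There is one attempt and no reset: what is moved stays moved. The work goes in short steps, each a Python script; the robot and the scene stay as the last script left them, time stands still between calls to the robot, and variables do not carry over. Pictures are saved under pics/ and viewed, at most 10 in all, crops included, and the job is handed in when it is done.

```bash
ls; mkdir -p pics; python3 - <<'E'
from rig import r, eoat, kin, get_image, spotter
import cv2,numpy as np
ims=[]
for n in ["side","top"]:
    d=get_image(n); ims.append(d["img"]); print(n,d["K"].tolist(),np.round(d["position"],4).tolist(),np.round(d["rotation"],4).tolist(),[k for k in d])
    for k in ["goblet","plate","machine","selector","start","lid","pot","tin","scraper","turntable","three_dots"]:
        try: print(k,[(np.round(x["bbox"],1).tolist(),round(x["score"],2)) for x in spotter.recognise(d,k)[:2]])
        except Exception as e: print(k,e)
    cv2.imwrite(f"pics/{n}0.png",cv2.resize(d["img"][:,:,::-1],(800,600),interpolation=cv2.INTER_CUBIC))
print(r.read_state())
E
```

```text
pics
side [[384.9331802768637, 0.0, 260.58319946927236], [0.0, 384.9331802768637, 190.5247380910427], [0.0, 0.0, 1.0]] [0.1132, 0.4952, 0.6756] [[-0.8148, 0.3948, -0.4245], [-0.5796, -0.569, 0.5833], [-0.0113, 0.7213, 0.6925]] ['img', 'K', 'position', 'rotation', 'shot']
goblet [([211.3, 270.6, 30.4, 44.3], 0.65)]
plate []
machine [([266.0, 155.9, 144.7, 194.0], 0.83)]
selector [([294.1, 133.8, 24.5, 25.8], 0.82)]
start []
lid [([224.6, 118.3, 59.9, 124.8], 0.65)]
pot [([160.4, 302.4, 27.9, 38.0], 0.69), ([294.2, 135.8, 24.5, 23.7], 0.17)]
tin [([253.8, 349.6, 38.2, 45.1], 0.76), ([266.4, 153.1, 143.5, 200.2], 0.65)]
scraper [([146.0, 235.2, 62.8, 42.0], 0.65)]
turntable [([265.8, 153.1, 144.3, 195.9], 0.59)]
three_dots []
top [[443.48346088555695, 0.0, 257.19494072209613], [0.0, 443.48346088555695, 185.09889645578846], [0.0, 0.0, 1.0]] [0.4007, 0.0112, 1.0693] [[0.0265, 0.9973, -0.0692], [-0.9993, 0.0245, -0.0297], [-0.0279, 0.0699, 0.9972]] ['img', 'K', 'position', 'rotation', 'shot']
goblet [([188.2, 194.1, 24.6, 24.0], 0.85)]
plate [([170.1, 191.3, 96.4, 103.7], 0.83), ([202.8, 1
[... 571 characters left out ...]
, 'dq': array([ 0.0346488 ,  0.10560031,  0.10418341, -0.11391464,  0.06278934,
        0.13455663,  0.01762959]), 'joint_torque': array([-9.94964648e-04, -8.51018500e+01,  6.38177823e-01, -4.26292670e+01,
       -4.87647811e-02,  1.38157845e-02,  2.40492733e-05]), 'ee_pos': array([ 0.2834865 , -0.55698072,  0.30261421]), 'tcp_rot': array([[ 8.91217848e-01,  4.53575507e-01, -8.58555245e-05],
       [ 4.53575514e-01, -8.91217845e-01,  8.24719781e-05],
       [-3.91087062e-05, -1.12442462e-04, -9.99999993e-01]]), 'contact_force': array([-0.07270888, -0.01824876, -0.22539634]), 'wrist_torque': array([0.02405881, 0.0369257 , 0.02117985]), 'grasp_force': 0.0, 'gripper_width': 0.09434815518588341}
```

View pics/side0.png

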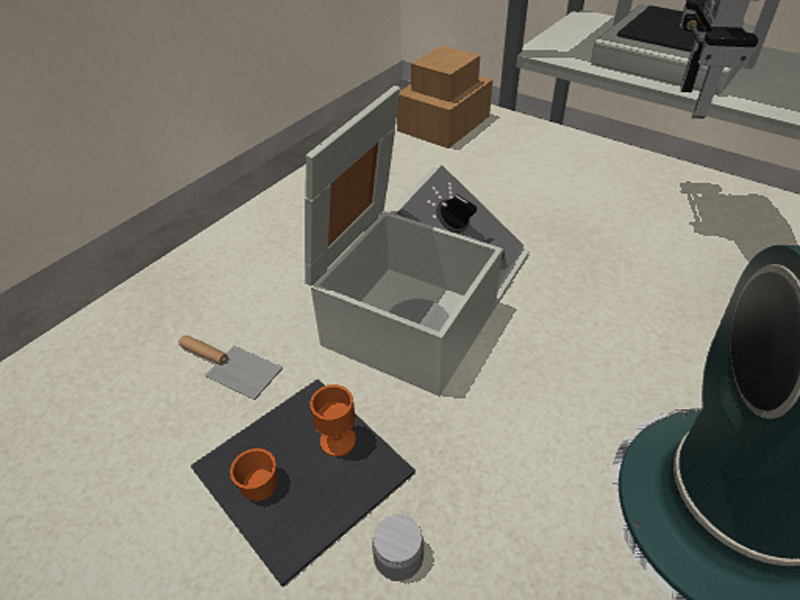

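View pics/top0.png

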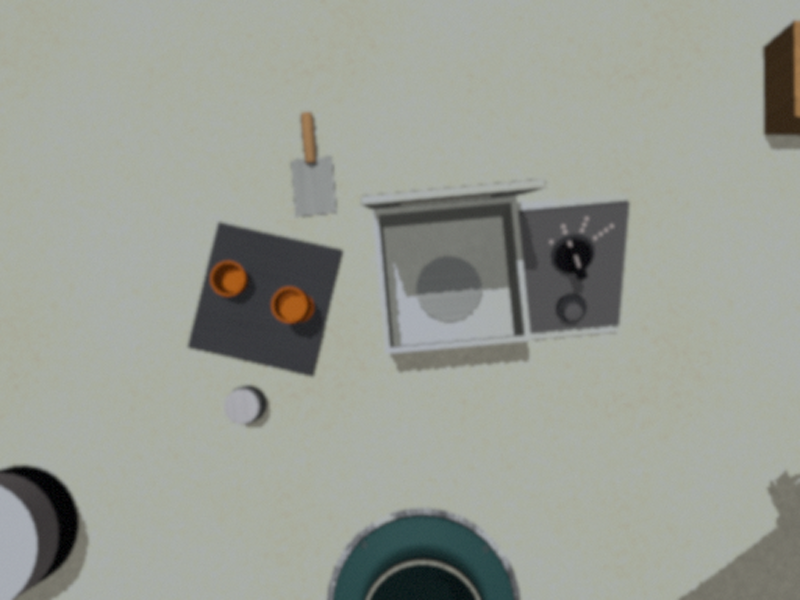

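The side view (800x600 px) shows the goblet at about (335,420) and the pot at (255,475). The tin is at (398,545), and the lid stands upright on the box. In the top view the goblet rim is at (291,304), the turntable at (450,289), the knob at (573,257) with its line pointing up and left (two dots), and the button at (572,310).

```bash
cat > h.py <<'E'
from rig import r, eoat, kin, get_image, spotter
import numpy as np, cv2
from scipy.optimize import least_squares
from scipy.spatial.transform import Rotation as Ro
def cam(d, st=None):
    if "hand_eye" in d:
        H=np.array(d["hand_eye"]); R=st["tcp_rot"]
        return np.array(d["K"]),st["ee_pos"]+R@H[:3,3],R@H[:3,:3]
    return np.array(d["K"]),np.array(d["position"]),np.array(d["rotation"])
def proj(c,P):
    K,p,R=c; q=(np.atleast_2d(P)-p)@R; q=np.c_[q[:,0],-q[:,1],-q[:,2]]@K.T
    return q[:,:2]/q[:,2:]
def ray(c,uv):
    K,p,R=c; v=np.linalg.inv(K)@[uv[0],uv[1],1]; return p,R@np.array([v[0],-v[1],-v[2]])
def onz(c,uv,z):
    p,v=ray(c,uv); return p+v*(z-p[2])/v[2]
def tri(obs):   # least-squares meeting point of rays
    A=np.zeros((3,3));b=np.zeros(3)
    for c,uv in obs:
        p,v=ray(c,uv); v=v/np.linalg.norm(v); M=np.eye(3)-np.outer(v,v); A+=M;b+=M@p
    return np.linalg.solve(A,b)
def up(uv): return (np.array(uv,float)+.5)/1.5625-.5
def save(n,img): cv2.imwrite(f"pics/{n}.png",cv2.resize(img[:,:,::-1],(800,600),interpolation=cv2.INTER_CUBIC))
def Mw(m,P):  # machine coords to world
    c,s=np.cos(m[2]),np.sin(m[2]); P=np.atleast_2d(P)
    return np.c_[m[0]+c*P[:,0]-s*P[:,1],m[1]+s*P[:,0]+c*P[:,1],P[:,2]]
def down(yaw): # tool down, closing line (tool y) along -y rotated by yaw
    c,s=np.cos(yaw),np.sin(yaw); return np.array([[c,s,0],[s,-c,0],[0,0,-1.]])
E
python3 - <<'E'
from h import *
T=get_image("top");S=get_image("side");ct,cs=cam(T),cam(S)
tp=[((390,352),(-.1,.1,.12)),((527,340),(-.1,-.1,.12)),((450,289),(-.012,0,.016)),((618,332),(-.09,-.25,.0))]
sp=[((313,289),(.1,.1,.12)),((440,335),(-.1,.1,.12)),((500,250),(-.1,-.1,.12)),((441,394),(-.1,.1,0)),((321,346),(.1,.1,0))]
f=lambda m:np.concatenate([np.ravel(proj(c,Mw(m,[b for a,b in L]))-up([a for a,b in L])) for c,L in((ct,tp),(cs,sp))])
s=least_squares(f,[.47,0,0],loss="soft_l1");m=s.x
print("machine",m[:2],np.degrees(m[2]));print(np.round(f(m).reshape(-1,2),1).tolist())
# lid angle: free edge ends, outer face
le=[((362,203),1),((545,187),-1)]
for th in np.arange(1.3,1.86,.1):
    print(round(th,1),[np.round(proj(c,Mw(m,[[.1-.212*np.cos(th),y,.12+.212*np.sin(th)] for y in(.1,-.1)]))*1.5625,0).tolist() for c in(ct,cs)])
for k,z in(("goblet",.093),("pot",.048),("tin",.05),("selector",.12)):
    a=spotter.recognise(T,k)[0]["bbox"];b=spotter.recognise(S,k)[0]["bbox"]
    print(k,onz(ct,a,z).round(4),onz(cs,b,z/2).round(4))
print("knob line",onz(ct,up((570,242)),.13),onz(ct,up((580,268)),.13),"disc",onz(ct,up((573,257)),.11), "start",onz(ct,up((572,310)),.055),tri([(ct,up((573,255))),(cs,up((459,212)))]))
E
```

```text
machine [ 0.48874723 -0.0287801 ] 6.421957672528116
[[-2.7, 1.1], [3.4, 0.7], [-0.1, -0.2], [-0.5, -3.9], [-1.3, -2.5], [1.1, 1.0], [2.2, -1.7], [-1.1, 0.7], [-0.2, -1.4]]
1.3 [[[365.0, 226.0], [549.0, 209.0]], [[330.0, 165.0], [417.0, 93.0]]]
1.4 [[[363.0, 206.0], [548.0, 189.0]], [[314.0, 156.0], [403.0, 86.0]]]
1.5 [[[361.0, 186.0], [546.0, 170.0]], [[298.0, 150.0], [389.0, 81.0]]]
1.6 [[[360.0, 167.0], [544.0, 150.0]], [[283.0, 145.0], [375.0, 77.0]]]
1.7 [[[358.0, 148.0], [542.0, 132.0]], [[269.0, 142.0], [362.0, 75.0]]]
1.8 [[[357.0, 131.0], [540.0, 114.0]], [[255.0, 140.0], [349.0, 75.0]]]
goblet [0.4419 0.1897 0.093 ] [0.4479 0.1987 0.0465]
pot [0.4766 0.3012 0.048 ] [0.4916 0.2988 0.024 ]Traceback (most recent call last):
  File "<stdin>", line 13, in <module>
IndexError: list index out of range
```

```bash
python3 - <<'E'
from h import *
print(np.round(get_image("wrist")["hand_eye"],3).tolist())
m=[.4887,-.0288,np.radians(6.4)]
r.move_pose([.40,-.16,.50],down(m[2]))
st=r.read_state();d=get_image("wrist");c=cam(d,st);save("w1",d["img"]);print(d["K"],[k for k in d])
np.savez("w1.npz",K=c[0],p=c[1],R=c[2])
for k in("selector","start","turntable","machine","lid"): print(k,[(np.round(x["bbox"],1).tolist(),round(x["score"],2)) for x in spotter.recognise(d,k)[:2]])
r.move_pose([.43,.20,.32],down(m[2]))
st=r.read_state();d=get_image("wrist");c=cam(d,st);save("w2",d["img"])
np.savez("w2.npz",K=c[0],p=c[1],R=c[2])
for k in("goblet","pot"):
    L=spotter.recognise(d,k);print(k,[(np.round(x["bbox"],1).tolist(),round(x["score"],2)) for x in L[:2]])
    if L: print(onz(c,L[0]["bbox"],.093 if k=="goblet" else .048))
print(st["clock"],proj(c,[[.4419,.1897,.093]]))
E
```

```text
[[-0.0, 0.966, 0.259, 0.075], [1.0, 0.0, -0.001, -0.001], [-0.001, 0.259, -0.966, -0.081], [0.0, 0.0, 0.0, 1.0]]
[[289.31316664   0.         255.13369698]
 [  0.         289.31316664 187.3658052 ]
 [  0.           0.           1.        ]] ['img', 'K', 'hand_eye', 'shot']
selector [([287.6, 85.8, 30.5, 39.1], 0.9)]
start [([284.5, 128.9, 13.2, 9.3], 0.7)]
turntable [([13.2, 79.2, 26.3, 29.7], 0.6), ([191.8, 78.2, 301.3, 156.3], 0.56)]
machine [([191.6, 77.2, 304.0, 154.3], 0.94)]
lid [([138.4, 8.2, 203.8, 16.5], 0.62)]
goblet [([254.1, 163.9, 48.6, 54.0], 0.96), ([174.7, 120.8, 46.5, 47.7], 0.74)]
[0.44868277 0.20241102 0.093     ]
pot [([174.8, 121.1, 48.8, 50.2], 0.65), ([427.7, 128.2, 168.2, 241.0], 0.38)]
[0.48143287 0.30102688 0.048     ]
5.1167 [[265.0534046  171.29326375]]
```

View pics/w1.png

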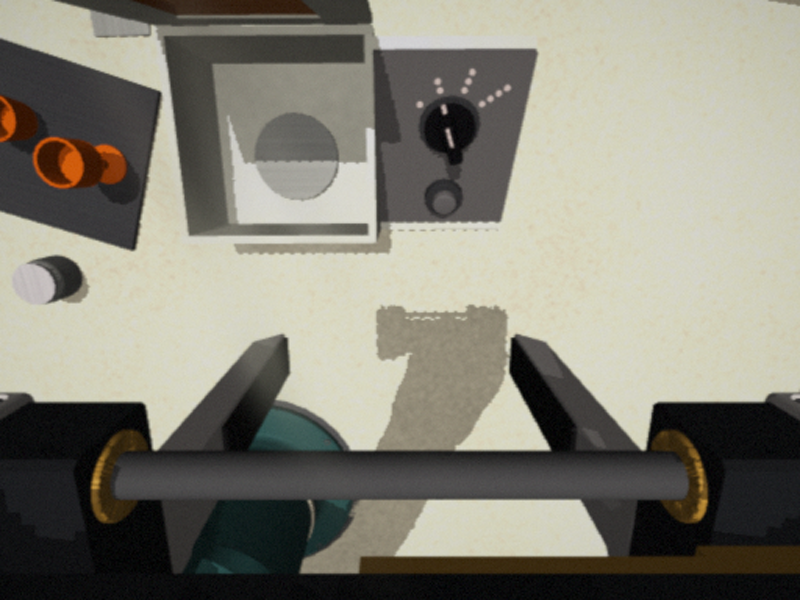

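View pics/w2.png

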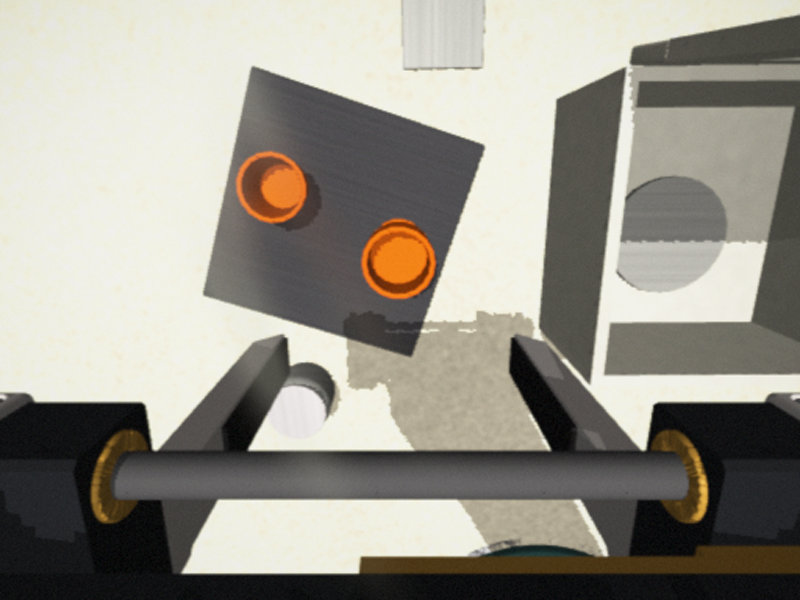

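```bash
cat > fit.py <<'E'
from h import *
C={k:(lambda z:(z["K"],z["p"],z["R"]))(np.load(k+".npz")) for k in("w1","w2")}
C["top"]=cam(get_image("top"));C["side"]=cam(get_image("side"))
def fit(obs,x0):
    f=lambda m:np.concatenate([np.ravel(proj(C[k],Mw(m,b))-up(a)) for k,a,b in obs])
    s=least_squares(f,x0,loss="soft_l1"); return s.x,np.abs(f(s.x)).max()
E
python3 - <<'E'
from fit import *
co=[(.1,.1,.008),(.1,-.1,.008),(-.1,-.1,.008),(-.1,.1,.008)]
P={"w2":[(251,67),(484,147),(412,356),(204,294)],"top":[(218,223),(343,250),(314,376),(189,347)],"side":[(191,466),(319,380),(414,470),(285,584)]}
for k in P: x,e=fit([(k,a,b) for a,b in zip(P[k],co)],[.45,.24,-.2]); print("plate",k,x.round(4),e)
for k,uv,z in(("top",(291,304),.093),("w2",(398,262),.093),("w1",(62,163),.093),("side",(331,402),.093),("side",(338,441),.008),("top",(245,406),.05),("w2",(301,408),.05),("w1",(38,282),.05)): print(k,uv,onz(C[k],up(uv),z).round(4))
M={"w1":[((188,242),(-.1,.1,.12)),((377,242),(-.1,-.1,.12)),((160,28),(.1,.1,.12)),((375,28),(.1,-.1,.12)),((297,156),(-.012,0,.016))],
"w2":[((590,383),(-.1,.1,.12)),((629,66),(.1,.1,.12)),((542,330),(-.1,.1,0)),((557,98),(.1,.1,0))],
"top":[((390,352),(-.1,.1,.12)),((527,340),(-.1,-.1,.12)),((450,289),(-.012,0,.016))],
"side":[((313,289),(.1,.1,.12)),((440,335),(-.1,.1,.12)),((500,250),(-.1,-.1,.12)),((441,394),(-.1,.1,0)),((321,346),(.1,.1,0))]}
for k in M: x,e=fit([(k,a,b) for a,b in M[k]],[.48,-.03,.1]); print("mach",k,x.round(4),e)
print(tri([(C["w1"],up((449,126))),(C["top"],up((573,256))),(C["side"],up((458,213)))]))
E
```

```text
plate w2 [ 0.4551  0.2548 -0.1979] 2.2281982865811187
plate top [ 0.4551  0.2528 -0.1914] 0.6285602789175755
plate side [ 0.452   0.2541 -0.1909] 2.2946680077367887
top (291, 304) [0.4439 0.1972 0.093 ]
w2 (398, 262) [0.4448 0.2015 0.093 ]
w1 (62, 163) [0.4441 0.1955 0.093 ]
side (331, 402) [0.4415 0.2016 0.093 ]
side (338, 441) [0.4418 0.2004 0.008 ]
top (245, 406) [0.2944 0.2676 0.05  ]
w2 (301, 408) [0.3    0.2698 0.05  ]
w1 (38, 282) [0.2982 0.2663 0.05  ]
mach w1 [ 0.4887 -0.0294  0.1114] 2.7336250875945325
mach w2 [ 0.4892 -0.0264  0.1139] 2.471973944123107
mach top [ 0.49   -0.0288  0.1107] 3.3277076306886215
mach side [ 0.4898 -0.0272  0.1393] 2.52537514328435
[ 0.52020201 -0.19902952  0.09724871]
```

```bash
python3 - <<'E'
from h import *
m=[.489,-.028,.112];Rd=down(m[2]);g=np.array([.4435,.200])
eoat.ungrasp()
r.move_pose([*g,.26],Rd); r.servo_line([*g,.156],v=.12)
eoat.grasp(12); s=r.read_state(); print(s["gripper_width"],s["grasp_force"],s["ee_pos"],s["contact_force"],s["clock"])
r.servo_line([*g,.31],v=.2); s=r.read_state(); print(s["gripper_width"],s["contact_force"])
t=Mw(m,[-.012,0,0])[0,:2]
r.servo_line([*t,.31],v=.25)
d=get_image("side");save("s1",d["img"]);d=get_image("wrist");save("w3",d["img"])
print(r.read_state()["clock"],t)
E
```

```text
0.0523694045478484 11.999990319331744 [0.44351408 0.1999954  0.15600333] [0.01218065 0.25042579 0.03133165] 7.675
0.05243316886815756 [ 0.54397984 -0.5777965  -0.91636416]
9.7667 [ 0.47707519 -0.02934119]
```

View pics/s1.png

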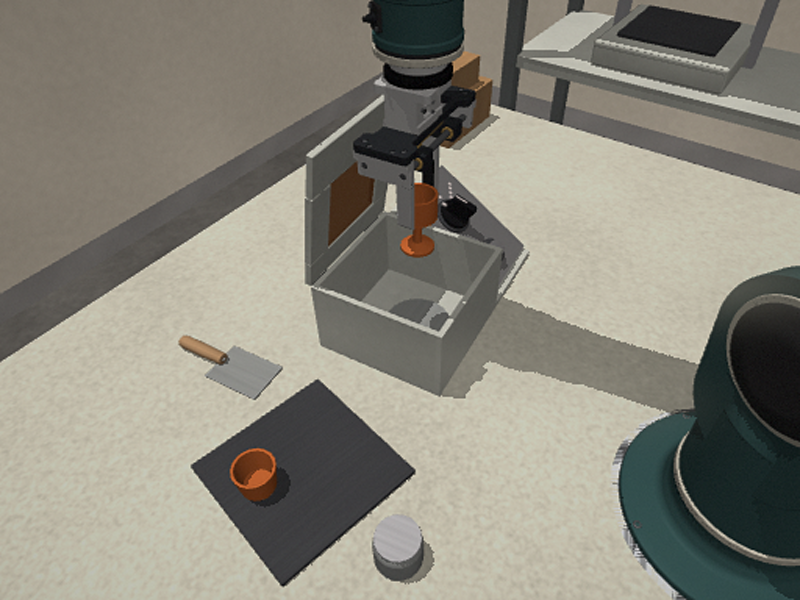

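The goblet hangs upright above the chamber at (417,220), and the pot, tin and scraper have not moved. I'll lower it until it touches, then release.

```bash
python3 - <<'E'
from h import *
m=[.489,-.028,.112];t=Mw(m,[-.012,0,0])[0,:2]
r.servo_line([*t,.172],v=.15); r.hold(.1); f0=r.read_state()["contact_force"][2]
z=.172
while z>.161:
    z-=.001; r.servo_line([*t,z],v=.02); f=r.read_state()["contact_force"][2]
    if f-f0>1.5: break
s=r.read_state();print(z,f0,f,s["ee_pos"],s["clock"])
if z>.161:
    eoat.ungrasp(); r.servo_line([*t,.30],v=.15)
    s=r.read_state();d=get_image("wrist");c=cam(d,s);np.savez("w4.npz",K=c[0],p=c[1],R=c[2]);save("w4",d["img"])
    print(s["gripper_width"],s["clock"],[(x["bbox"],x["score"]) for x in spotter.recognise(d,"goblet")[:1]],proj(c,[[*t,.101],[*t,.016]])*1.5625)
E
```

```text
0.16699999999999998 -0.8208739819142388 1.4143075088135224 [ 0.47703143 -0.02933713  0.16693381] 12.1833
0.09402619738552896 14.0167 [([254.6, 180.3, 53.0, 59.2], 0.59)] [[399.04956083 291.73314462]
 [398.91497061 264.99029277]]
```

View pics/w4.png

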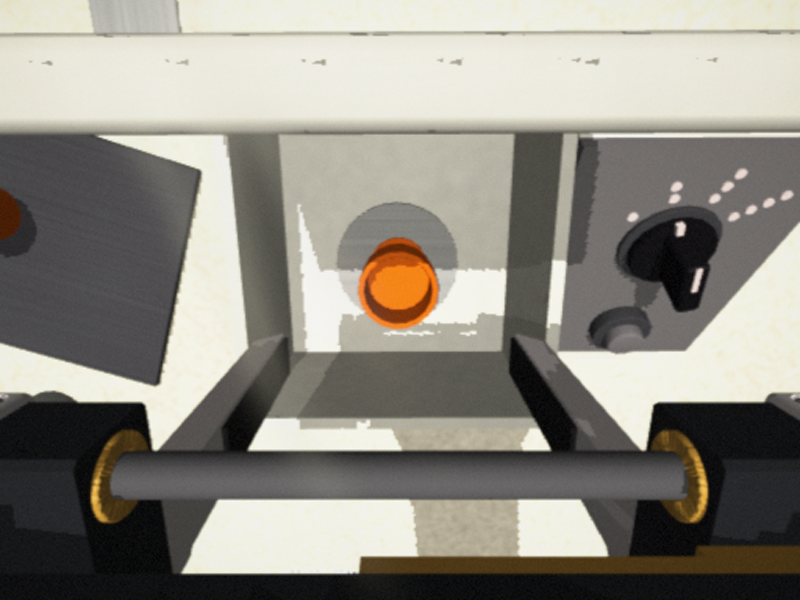

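The goblet stands upright at (398,288), centred on the turntable, whose centre at (397,262) matches the model. The knob points at two dots. Next I'll shut the lid with closed fingertips on its outer face.

```bash
python3 - <<'E'
from h import *
m=[.489,-.028,.112];Rd=down(m[2]);d=.19
def tcp(th,dn=0):
    n=.010+.008*np.sin(th)+dn
    p=Mw(m,[.1-d*np.cos(th)+n*np.sin(th),0,.12+d*np.sin(th)+n*np.cos(th)])[0]
    return p+[0,0,.097]
r.servo_line([.477,-.029,.475],v=.25); eoat.grasp(5)
a=tcp(1.65); r.servo_line([a[0],a[1],.475],v=.25); r.servo_line(a,v=.2)
r.hold(.1); f0=r.read_state()["contact_force"]; print(r.read_state()["clock"],f0)
for th in np.arange(1.52,-.01,-.125).tolist()+[0]:
    r.servo_line(tcp(th),v=.14); f=r.read_state()["contact_force"]-f0; print(round(th,2),f.round(1))
    if np.linalg.norm(f)>25: print("stop");break
else:
    for k in range(6):
        if f[2]>8: break
        r.servo_line(tcp(0,-.001*(k+1)),v=.03); f=r.read_state()["contact_force"]-f0; print(k,f.round(1))
s=r.read_state();print(s["ee_pos"],s["clock"])
E
```

```text
17.7167 [ 0.15916083 -0.14505271 -0.40676778]
1.52 [0.1 1.  1.3]
1.4 [0.1 0.5 0.8]
1.27 [-0.7 -0.2  0.7]
1.15 [ 0.4 -0.1  0.7]
1.02 [-0.7  0.9  0.4]
0.9 [1.2 1.  0.8]
0.77 [0.1 0.8 0.6]
0.65 [ 0.1 -0.3  1.1]
0.52 [0.5 0.7 0.6]
0.4 [ 0.8 -0.3  0.6]
0.27 [-0.6 -0.2  1.5]
0.15 [0.  0.1 1.3]
0.02 [ 0.3 -0.1  0.5]
0 [1.6 0.3 5.6]
0 [-6.3 -0.2 24.8]
[ 0.40053562 -0.03798555  0.2274851 ] 22.4417
```

```bash
cat >> h.py <<'E'
M0=[.489,-.028,.112]
a=np.radians(35);Rm=Ro.from_euler("z",M0[2]).as_matrix()
PX=Rm@[np.cos(a),0,np.sin(a)];PN=Rm@[-np.sin(a),0,np.cos(a)];PY=Rm@[0,1,0]
AX=Mw(M0,[-.09+.13*np.cos(a),-.175,.015+.13*np.sin(a)])[0]
def Rp(deg): return np.c_[PX,-PY,-PN]@Ro.from_euler("z",deg,degrees=True).as_matrix()
E
python3 - <<'E'
from h import *
r.servo_line([.39,-.04,.34],v=.25); eoat.ungrasp()
p=AX+PN*.214
r.move_pose(p,Rp(-18))
s=r.read_state();d=get_image("wrist");c=cam(d,s);np.savez("w5.npz",K=c[0],p=c[1],R=c[2]);save("w5",d["img"])
for k in("selector","start"): print(k,[(np.round(x["bbox"],1).tolist(),round(x["score"],2)) for x in spotter.recognise(d,k)[:2]])
P=[AX,AX+PN*.042,AX+PN*.042+.021*(np.cos(np.radians(18))*PX+np.sin(np.radians(18))*PY),AX-.087*PX]+[AX+.047*(np.cos(np.radians(q))*PX-np.sin(np.radians(q))*PY) for q in(-54,-18,18,54)]
print((proj(c,P)*1.5625).round(0).tolist(),s["clock"],s["joint_positions"].round(1),AX)
E
```

```text
selector [([254.0, 186.2, 49.8, 57.4], 0.73)]
start []
[[400.0, 286.0], [400.0, 304.0], [400.0, 269.0], [362.0, 398.0], [358.0, 230.0], [400.0, 216.0], [442.0, 230.0], [467.0, 265.0]] 26.025 [ 34.9   2.1   0.6 132.8 -54.   28.3  14.8] [ 0.5249455  -0.20006055  0.08956494]
```

View pics/w5.png

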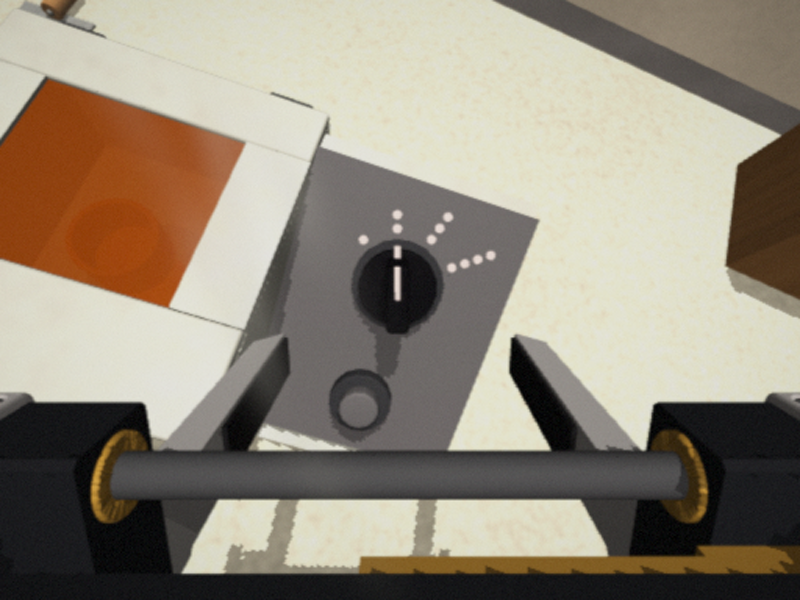

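The lid lies shut with the goblet visible through its window. The knob at (398,285) points exactly at the two-dot row, and three dots are at (440,228), all matching the model. Next I'll turn the knob.

```bash
python3 - <<'E'
from h import *
g=AX+PN*(.036+.078)
r.servo_line(g,v=.12); s=r.read_state(); print(s["contact_force"].round(2))
eoat.grasp(40); s=r.read_state();print(s["gripper_width"],s["grasp_force"],s["contact_force"].round(1),s["clock"])
q0=s["joint_positions"]; 
for a in(-6,6,19):
    q=kin.inverse_kinematics(g,Rp(a))
    print((q-q0).round(1))
    if np.abs((q-q0)[:6]).max()>3: raise SystemExit("IK jump")
    r.goto_joints(q); s=r.read_state(); print(a,s["contact_force"].round(1),s["wrist_torque"].round(2),s["gripper_width"])
eoat.ungrasp(); r.hold(.2)
r.servo_line(AX+PN*.214,v=.2)
s=r.read_state();d=get_image("wrist");save("w6",d["img"]);print(s["clock"])
E
```

```text
Traceback (most recent call last):
rig.MotionError: the arm cannot follow that straight line within its joint ranges
```

```bash
cat >> h.py <<'E'
def kp(phi,t,out=.036,off=0.,tip=.078,base=AX):
    """TCP pose: tool point `tip` ahead of the TCP at base+PN*out, turned phi, tilted t deg to vertical, backed off by off along tool"""
    R=Rp(phi)@Ro.from_euler("y",-t,degrees=True).as_matrix()
    return base+PN*out-R[:,2]*(tip+off),R
BT=AX-.087*PX
E
python3 - <<'E'
from h import *
f=lambda q:None if q is None else q.round(1).tolist()
for t in(10,17,25,32):
    for off in (.10,0):
        for p in(-18,20): print("knob",t,off,p,f(kin.inverse_kinematics(*kp(p,t,off=off))))
    for o in(.08,.03,.01): print("btn",t,o,f(kin.inverse_kinematics(*kp(0,t,out=o,tip=.097,base=BT))))
E
```

```text
knob 10 0.1 -18 [28.5, 2.0, -1.5, 127.3, -22.9, 29.3, -21.6]
knob 10 0.1 20 [30.9, 5.2, 1.8, 123.9, -32.1, 37.0, -46.3]
knob 10 0 -18 [22.2, 15.0, 2.5, 127.2, -37.9, 17.6, -7.8]
knob 10 0 20 [27.9, 16.9, 0.6, 124.4, -43.7, 25.6, -36.3]
btn 10 0.08 [34.0, 8.3, 1.6, 135.3, -45.2, 23.8, -8.2]
btn 10 0.03 [33.5, 15.6, -1.1, 134.1, -56.3, 18.3, 1.2]
btn 10 0.01 [34.0, 18.6, -2.8, 133.3, -61.2, 16.2, 5.6]
knob 17 0.1 -18 [25.4, 3.7, -3.8, 122.9, -6.8, 34.6, -40.6]
knob 17 0.1 20 [29.7, 8.6, 1.1, 117.4, -23.3, 44.6, -55.7]
knob 17 0 -18 [13.0, 15.7, 8.9, 124.0, -16.9, 22.2, -31.4]
knob 17 0 20 [25.1, 18.6, 2.6, 119.5, -30.7, 32.9, -49.7]
btn 17 0.08 [30.7, 9.1, 1.0, 131.4, -24.8, 27.4, -31.0]
btn 17 0.03 [27.3, 16.0, 2.1, 130.2, -30.6, 21.8, -27.1]
btn 17 0.01 [25.5, 18.8, 3.0, 129.5, -34.2, 20.0, -24.3]
knob 25 0.1 -18 [23.5, 7.0, -7.4, 117.3, 5.3, 42.7, -55.1]
knob 25 0.1 20 [28.7, 13.2, 0.0, 109.9, -16.6, 53.6, -62.8]
knob 25 0 -18 [8.2, 17.5, 10.3, 119.9, -1.5, 29.8, -49.0]
knob 25 0 20 [25.1, 21.4, 1.3, 113.7, -20.6, 41.8, -59.7]
btn 25 0.08 [26.9, 11.1, 1.0, 126.6, -10.3, 34.4, -47.6]
btn 25 0.03 [22.1, 17.7, 4.0, 125.3, -13.5, 29.2, -46.4]
btn 25 0.01 [19.8, 20.3, 5.9, 124.6, -15.9, 27.5, -44.8]
knob 32 0.1 -18 [19.5, 10.7, -7.3, 112.3, 11.6, 50.6, -63.1]
knob 32 0.1 20 [26.8, 17.7, 0.4, 103.2, -12.9, 61.7, -66.7]
knob 32 0 -18 [8.6, 19.6, 6.9, 115.9, 8.1, 37.5, -59.8]
knob 32 0 20 [23.8, 24.3, 1.6, 108.5, -15.7, 49.9, -64.6]
btn 32 0.08 [25.6, 13.8, -0.8, 122.3, -2.1, 41.4, -57.3]
btn 32 0.03 [20.9, 20.0, 2.5, 120.8, -3.9, 36.7, -57.3]
btn 32 0.01 [18.7, 22.5, 4.3, 120.0, -5.4, 35.1, -56.6]
```

```bash
python3 - <<'E'
from h import *
T=17
r.move_pose(*kp(-18,T,off=.10)); p,R=kp(-18,T); r.servo_line(p,v=.12)
r.hold(.1); f0=r.read_state(); print(f0["contact_force"].round(2),f0["ee_pos"]-p)
eoat.grasp(40); s=r.read_state();print(s["gripper_width"],s["grasp_force"],s["contact_force"].round(1),s["clock"])
for a in(-9,0,10,19.5):
    p,R=kp(a,T); r.servo_line(p,v=.01,ori=R)
    s=r.read_state(); print(a,s["contact_force"].round(1),s["wrist_torque"].round(2),round(s["gripper_width"],4))
    if np.linalg.norm(s["contact_force"])>50: raise SystemExit("force")
eoat.ungrasp(); r.hold(.15)
p,R=kp(19.5,T,off=.10); r.servo_line(p,v=.2)
s=r.read_state();d=get_image("wrist");save("w6",d["img"]);print(s["clock"])
E
```

```text
[ 0.09  0.81 -0.55] [ 0.00011063 -0.00012969  0.00073792]
0.013595164181627753 39.9559360742569 [-4.7  6.9  5.4] 29.4167
-9 [-6.   8.8  6.6] [1.76 1.18 0.67] 0.0136
0 [-6.  10.1  6.9] [2.21 1.26 0.8 ] 0.0138
10 [-6.9 10.9  7.7] [2.72 1.23 0.96] 0.0137
19.5 [-7.1 12.3  9.3] [2.99 1.13 1.2 ] 0.0134
33.5917
```

View pics/w6.png

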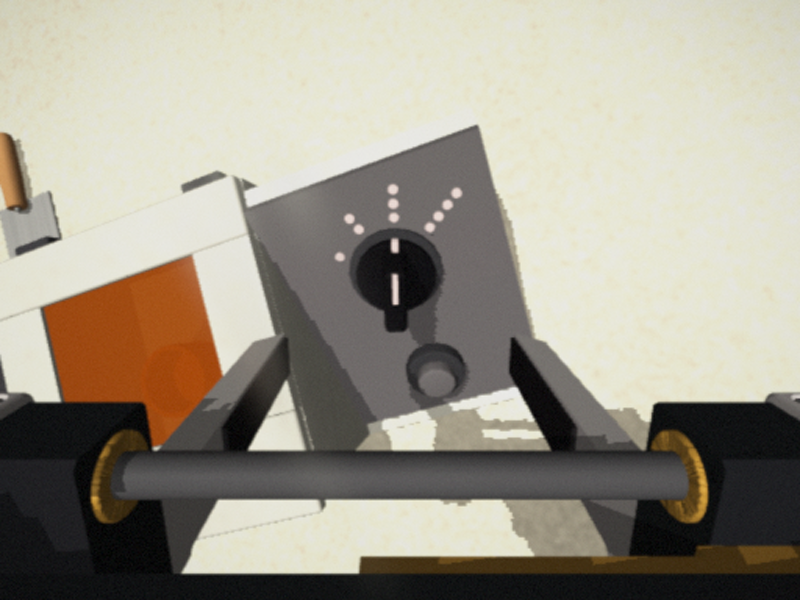

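The pointer is on the three-dot row (394,203) and the knob is released. Now the button.

```bash
python3 - <<'E'
from h import *
T=17
def bp(out):
    p,R=kp(0,T,out=out,tip=.097,base=BT); return p-.008*R[:,0],R
eoat.grasp(5)
r.move_pose(*bp(.08)); r.servo_line(bp(.045)[0],v=.1); r.hold(.15)
f0=np.mean([r.read_state()["contact_force"] for _ in range(5)],0)
o=.045;log=[]
while o>.004:
    o-=.001; r.servo_line(bp(o)[0],v=.02)
    f=(r.read_state()["contact_force"]-f0)@PN; log.append((round(o,3),round(f,1)))
    if f>12: break
r.hold(.2); s=r.read_state(); print(log,s["clock"],(s["ee_pos"]-bp(o)[0])@PN, (s["contact_force"]-f0).round(1))
E
```

```text
[(0.044, np.float64(0.2)), (0.043, np.float64(0.1)), (0.042, np.float64(0.5)), (0.041, np.float64(-0.6)), (0.04, np.float64(0.2)), (0.039, np.float64(0.7)), (0.038, np.float64(-0.0)), (0.037, np.float64(-0.6)), (0.036, np.float64(0.6)), (0.035, np.float64(0.5)), (0.034, np.float64(0.2)), (0.033, np.float64(-0.2)), (0.032, np.float64(-0.6)), (0.031, np.float64(-0.0)), (0.03, np.float64(-0.1)), (0.029, np.float64(1.7)), (0.028, np.float64(-0.5)), (0.027, np.float64(-0.1)), (0.026, np.float64(-0.2)), (0.025, np.float64(0.6)), (0.024, np.float64(-0.0)), (0.023, np.float64(0.2)), (0.022, np.float64(0.0)), (0.021, np.float64(1.3)), (0.02, np.float64(2.5)), (0.019, np.float64(3.2)), (0.018, np.float64(3.4)), (0.017, np.float64(4.3)), (0.016, np.float64(4.2)), (0.015, np.float64(6.0)), (0.014, np.float64(19.5))] 44.2083 0.00029321673966658965 [-8.8 -0.6 16.4]
```

```bash
python3 - <<'E'
from h import *
s=r.read_state(); p=s["ee_pos"]
r.servo_line(p+PN*.09,v=.15); q=r.read_state()["ee_pos"]
r.move_pose([.33,-.2,.42],down(.112)); r.hold(.2)
d=get_image("top"); e=get_image("side"); 
im=np.vstack([np.hstack([cv2.resize(x["img"][a:b,u:v],(400,300),interpolation=cv2.INTER_CUBIC) for x,a,b,u,v in((d,90,270,120,420),(e,60,370,80,400))])])
cv2.imwrite("pics/f.png",im[:,:,::-1]);print(r.read_state()["clock"],r.read_state()["contact_force"].round(1))
E
```

```text
46.1 [-0.8 -0.9  0.1]
```

View pics/f.png

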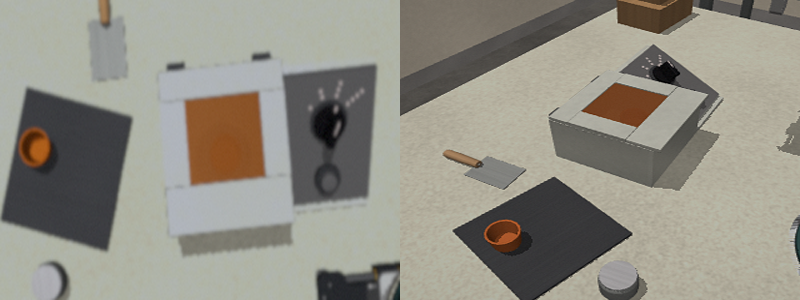

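The lid is shut with the goblet under its window (228,150), and the pointer is on three dots. The pot, tin and scraper are where they were, and the robot touches nothing.

```bash
python3 -c "
from rig import r
print(r.sign_off())"
```

```text
the job is handed in; nothing more can be done
None
```

The job is handed in at about 46 s: the goblet stands upright on the turntable, the lid is shut, the selector is on three dots, start was pressed fully and released, and the pot, scraper and tin were not moved.

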